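Tare the plaster scale for an empty beaker

TASK

Get the plaster scale ready for weighing: pull the orange-handled spatula out of the yellow beaker that stands on the scale and stand it blade down in the dark-blue ceramic pot, leaving the beaker upright in the middle of the scale's platform. Then, with only the empty beaker on the scale, turn the dial's bezel until its red zero mark is exactly under the pointer. Leave the other things on the bench where they are.

Things in the scene. Friction and masses are not known exactly. Their poses are not given: they have to be found in the camera images.
- scale: White fixed portion scale, a box 160 (x) by 300 (y) by 42 high, mm, on the bench. Origin: centre of its underside. A round steel platform (96 across) is centred 85 mm along its +y; a face-up dial is centred 85 mm along its -y. The platform sinks under load and turns the pointer clockwise; taking weight off turns the pointer anticlockwise
- platform_top (a point): Centre of the upper face of the scale's platform, on which the beaker stands (about 55 mm above the bench; moves 1 to 2 mm with load)
- bezel_grip (a point): Point on the dial's vertical axis at the top of the bezel, 68 mm above the bench. The bezel is a black knurled round rim, 66 mm in diameter, from the scale's top face (42 mm) up to 68 mm above the bench; the white dial face with its black ticks turns with it. Grip it across its diameter from above, at any yaw
- bezel (a joint): Angle of the bezel, rad, positive anticlockwise seen from above; at 0 its red zero mark lies towards the scale's -x. Turns freely both ways over several turns, stays where it is left
- pointer (a joint): Angle of the black pointer, rad, positive anticlockwise from above; at 0 it points to the scale's -x. Driven by the load on the platform only. The dial reads zero when bezel and pointer angles are equal (or differ by whole turns)
- zero_mark (a point): Red wedge on the dial face and rim, the dial's zero: a point 25 mm from the dial's axis, turns with the bezel
- pointer_tip (a point): Tip of the black pointer, 25 mm from the dial's axis, just above the dial face
- beaker: Yellow straight beaker, 60 mm outer diameter, 52 mm inner, 95 high, floor 5 thick, loose, about 0.25 kg, on the platform. Origin: centre of its underside; z is its axis
- spatula: Plaster spatula 180 mm long, about 0.09 kg, leaning in the beaker about 13 degrees from upright. Origin: end of the blade (lowest point at the start); its z runs along the spatula to the end of the handle. Steel blade 16 wide (y) by 2.5 thick (x), 58 long; brass neck; orange round handle 16 mm in diameter from 64 to 180 mm along z
- spatula_grip (a point): Point on the axis of the spatula's orange handle, 145 mm from the blade's end (35 mm below the handle's top), to be gripped
- pot: Dark-blue ceramic tool pot, empty, open at the top: 82 mm outer diameter, 74 mm inner, 100 high, floor 6 thick, loose, about 0.55 kg. Origin: centre of its underside
- bowl: Bystander: black rubber mixing bowl, 100 mm across its rim, 65 high; origin under its centre. It and the pot may be on either side of the scale
- phone: Bystander: black phone lying flat, 75 x 155 x 10 mm; origin under its centre
- model: Bystander: plaster dental model, 58 x 62 x 35 mm; origin under its centre
- toothbrush: Bystander: green brush lying flat, 150 long, 19 high; origin under its middle
- marker: Bystander: green and black marker lying flat, 130 long, 19 high; origin under its middle
There are look-alikes about, which are no part of the job. Leave any green look-alike of the pot alone.

How it is judged:
By the outcome, as a careful person would: the job done as asked, in the order asked, and still so for the second after the job is handed in, with the robot touching nothing.
It also fails if it takes over 67 s, if anything falls off the work surface, if the arm or the gripper's body presses on something with over 40 N, if the wrist force passes 120 N, or if a joint passes its speed limit or range.

ROBOT

A 7-joint arm with a two-finger parallel gripper is mounted at the origin on the work surface. World frame = base frame: x ahead of the robot, y to its left, z up, the work surface at z = 0. Lengths are in m, angles in rad, forces in N, time in s.
With the tool pointing down it reaches from about 0.425 to 1.025 m from the base axis. Payload 9.4 kg.
Tool frame: the origin (TCP) lies midway between the tips of the shut fingers; the grasp point (between the pads) lies 19 mm behind it (robot.grip_point_offset is the distance from the TCP to the grasp point, in m); z points along the fingers, x is the direction in which the jaws open and shut, and the axes are right-handed (so a half turn about z gives the same grasp; the last joint's range is limited). The gripper opens to 93 mm and grips with 3 to 60 N. Pads are 15 mm wide; open, the fingers measure 128 mm over their backs; the gripper's body (75 mm by 188 mm) begins 65 mm behind the grasp point.
Start: joints at [1.267, 0.599, -0.003, 1.599, 0.002, 0.943, -0.08], TCP at [0.163, -0.706, 0.219] pointing down, gripper open.
Joint ranges: [-2.57, 2.57], [-0.35, 1.97], [-1.29, 1.29], [0.11, 2.56], [-1.05, 4.19], [0.11, 1.86], [-2.63, 2.63]. Speed limits (rad/s): [2.22, 2.22, 3.01, 3.01, 3.14, 3.14, 3.14].

INTERFACE

Orientations are given as a rotation vector (axis times angle).
In Python, from plant import robot gives the robot as it stands. Calls block until the motion is done:
- robot.movep(position, orientation): joint-space move of the TCP to a pose.
- robot.line_to(position, v=0.15, orientation=None, until_force=None): straight line of the TCP; orientation=None keeps the orientation; v is the mean speed in m/s. With until_force (N) it stops when the force on the tool has changed by that much, and returns True; else False.
- robot.set_joints(angles): joint-space move.
- robot.gripper_to(opening, grip_force=None): finger opening in m; grip_force is the grip in N (None keeps the last); returns when the fingers have stopped.
- robot.sleep(seconds).
- robot.ik(position, orientation): joint angles nearest the present ones, or None.
- robot.get_obs(): the state.
- robot.capture(name): name is "side" or "top" or "wrist"; returns a dict with "image" (384x512x3 uint8, red, green, blue), "depth" (384x512 float32, m along the optical axis (not along the pixel's ray), 0 where there is no reading), "fov_y" (degrees; the focal length in pixels is half the picture's height over the tangent of half this angle, whatever the lens; pixels are square), "cx", "cy" (the principal point, pixels), "world_to_cam" (4x4, takes a point from world to camera coordinates). Camera axes: x right, y up, looking along -z (the intrinsics and any distortion apply to the point x, -y, -z); pixel columns grow to the right and rows downward; lengths in m; the calibration is good to about 2 mm. A picture is of the moment at which its call begins.
A pose or a line that the arm cannot do raises robot.MotionError and nothing moves.
- robot.hand_in(): hands the job in, once; it reports no verdict.
Trained networks look in a picture, given as the dict that the camera call returned (one of the last four; its "shot" number tells which), for a name from the list of things; names that differ only in an ending like _2 or _b are one class to them, and where a whole thing is asked for, a point or a joint stands for the part that bears it (a point fixed in the world has none). Each returns a list of dicts, best first, with "conf" (0 to 1); they miss things now and then, are a little off and sometimes report something else, mostly with a low value. They report only what shows in the picture. A call takes as long as a camera call. They do not tell look-alikes from the thing itself.
- robot.silhouettes(query, picture): "mask" (384x512 bool, what is visible of it) and "pixel" ([column, row] in pixels, amid what is visible of it).
- robot.landmark_of(query, picture): "pixel" ([column, row] in pixels: a listed point, or the origin of a listed thing).
The state is a dict: "t": time; "q": joint angles; "joint_vel": joint speeds; "joint_torque": joint torques, N m; "position": TCP position; "tcp_rot": TCP orientation; "ft_force": force on the tool from outside, world axes, zero at the start; "ft_torque": the same for the moment, N m; "grip_width": finger opening in m.
Only numpy, scipy, OpenCV 4.12 (cv2) and the standard library are available. Lean on these libraries where they do the work, as an engineer would, in place of code of your own. Each camera call takes 0.05 s, during which the arm holds its last target.

## Working session

There is one attempt and no reset: what is moved stays moved. The work goes in short steps, each a Python script; the robot and the scene stay as the last script left them, time stands still between calls to the robot, and variables do not carry over. Pictures are saved under pics/ and viewed, and the job is handed in when it is done.

```bash
ls; mkdir -p pics; cat > h.py <<'E'
import numpy as np, cv2
from plant import robot
def save(p,n): cv2.imwrite('pics/'+n, p['image'][:,:,::-1])
def f(p): return p['image'].shape[0]/2/np.tan(np.radians(p['fov_y'])/2)
def ray(p,px):
    F=f(p); d=np.array([(px[0]-p['cx'])/F,-(px[1]-p['cy'])/F,-1.0])
    M=np.linalg.inv(p['world_to_cam']); return M[:3,3], M[:3,:3]@d
def at_z(p,px,z):
    o,d=ray(p,px); return o+d*(z-o[2])/d[2]
def at_depth(p,px,w=2):
    c,r=int(round(px[0])),int(round(px[1])); D=p['depth'][max(r-w,0):r+w+1,max(c-w,0):c+w+1]; D=D[D>0]
    if len(D)==0: return None
    o,d=ray(p,px); return o+d*np.median(D)
def proj(p,X):
    c=p['world_to_cam']@np.append(X,1); F=f(p); return np.array([p['cx']+F*c[0]/-c[2],p['cy']+F*c[1]/c[2]])
def cloud(p,mask):
    r,c=np.nonzero(mask&(p['depth']>0)); F=f(p);D=p['depth'][r,c]
    C=np.stack([(c-p['cx'])/F*D,-(r-p['cy'])/F*D,-D],1); M=np.linalg.inv(p['world_to_cam']); return C@M[:3,:3].T+M[:3,3]
E
python3 - <<'E'
from h import *
for n in('side','top','wrist'):
    p=robot.capture(n); save(p,n+'0.png'); print(n,[k for k in p],p['fov_y'],p['cx'],p['cy'],np.linalg.inv(p['world_to_cam']).round(3).tolist())
    for k in p:
        if k not in('image','depth','world_to_cam'): print(k,p[k])
print(robot.get_obs())
E
```

```text
pics
side ['image', 'depth', 'fov_y', 'cx', 'cy', 'world_to_cam', 'shot'] 44.971555151205834 260.05951919584936 195.71420711644524 [[-0.969, 0.123, -0.212, 0.223], [-0.245, -0.514, 0.822, 1.099], [-0.008, 0.849, 0.528, 0.824], [0.0, 0.0, 0.0, 1.0]]
fov_y 44.971555151205834
cx 260.05951919584936
cy 195.71420711644524
shot 1
top ['image', 'depth', 'fov_y', 'cx', 'cy', 'world_to_cam', 'shot'] 45.22625347114178 257.60399479053757 192.93080313280615 [[0.028, 0.998, -0.06, 0.423], [-1.0, 0.028, 0.004, 0.016], [0.006, 0.059, 0.998, 1.323], [0.0, 0.0, 0.0, 1.0]]
fov_y 45.22625347114178
cx 257.60399479053757
cy 192.93080313280615
shot 2
wrist ['image', 'depth', 'fov_y', 'cx', 'cy', 'world_to_cam', 'shot'] 61.670826336787904 254.22352251607163 193.63172135473744 [[0.225, 0.946, 0.232, 0.227], [-0.974, 0.219, 0.054, -0.691], [0.0, -0.238, 0.971, 0.384], [0.0, 0.0, 0.0, 1.0]]
fov_y 61.670826336787904
cx 254.22352251607163
cy 193.63172135473744
shot 3
{'t': 0.15, 'q': array([ 1.26729886,  0.59994566, -0.00254064,  1.5999422 ,  0.0018162 ,
        0.94289733, -0.0798241 ]), 'joint_vel': array([-0.00098053, -0.00071615,  0.00032833, -0.00181905, -0.00058456,
       -0.00217014,  0.00056525]), 'joint_torque': array([ 4.49810032e-03, -7.65580916e+01,  1.49990760e+00, -2.52562344e+01,
       -5.22438576e-02,  1.48333510e-02,  1.29595901e-04]), 'position': array([ 0.16292527, -0.70608008,  0.21795668]), 'tcp_rot': array([-2.45808529e+00,  1.95535735e+00,  1.58092362e-03]), 'ft_force': array([ 0.52578034, -0.37928137,  0.06011658]), 'ft_torque': array([-0.01645509,  0.00682187,  0.00324837]), 'grip_width': 0.09266249402147282}
```

View pics/side0.png

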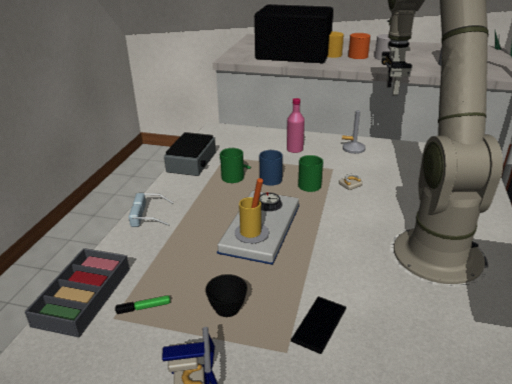

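View pics/top0.png

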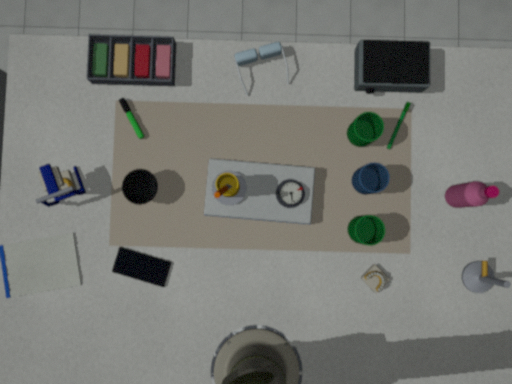

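The side view shows the spatula leaning in the beaker on the scale at about (255,205), with the blue pot between two green look-alikes at (271,167). In the top view the beaker is at (228,184), the dial at (290,193) and the blue pot at (371,178).

```bash
python3 - <<'E'
from h import *
T=robot.capture('top');S=robot.capture('side')
Z={'platform_top':.055,'bezel_grip':.068,'zero_mark':.06,'pointer_tip':.06,'beaker':.055,'pot':0,'scale':0,'spatula_grip':None,'spatula':None}
for q in Z:
    for n,p in(('top',T),('side',S)):
        for d in robot.landmark_of(q,p)[:3]:
            if d['conf']<.2: continue
            z=Z[q]; print(q,n,round(d['conf'],2),np.round(d['pixel'],1),'atz',None if z is None else at_z(p,d['pixel'],z).round(4),'dep',np.round(at_depth(p,d['pixel']),4))
            
def circ(P):
    A=np.c_[2*P[:,:2],np.ones(len(P))];s=np.linalg.lstsq(A,(P[:,:2]**2).sum(1),rcond=None)[0];return s[:2],np.sqrt(s[2]+s[0]**2+s[1]**2)
for q in('pot','beaker','scale','spatula','bezel'):
    for n,p in(('top',T),('side',S)):
        for d in robot.silhouettes(q,p)[:3]:
            C=cloud(p,d['mask']); 
            if len(C)<5: continue
            print('SIL',q,n,round(d['conf'],2),np.round(d['pixel'],1),len(C),np.percentile(C,[2,50,98],axis=0).round(3).tolist(),p['image'][d['mask']].mean(0).round())
np.savez('s.npz',**{k+n:p[k] for n,p in(('T',T),('S',S)) for k in('image','depth','fov_y','cx','cy','world_to_cam')})
for n,p,(c,r) in(('topz',T,(250,190)),('sidez',S,(265,205))):
    I=p['image'][r-60:r+60,c-75:c+75]; cv2.imwrite('pics/'+n+'.png',cv2.resize(I,None,fx=5,fy=5,interpolation=cv2.INTER_CUBIC)[:,:,::-1])
E
```

```text
platform_top top 0.59 [231.1 186.9] atz [0.5135 0.0836 0.055 ] dep [0.5128 0.0831 0.0639]
platform_top top 0.48 [293.  190.5] atz [ 0.5083 -0.0873  0.055 ] dep [ 0.5078 -0.0867  0.0623]
platform_top side 0.58 [251.1 233.5] atz [0.5071 0.1004 0.055 ] dep [0.5021 0.1179 0.0685]
platform_top side 0.58 [229.4 311.2] atz [0.4783 0.3935 0.055 ] dep [0.4868 0.3699 0.0293]
platform_top side 0.42 [249.8 234.3] atz [0.5097 0.1048 0.055 ] dep [0.5053 0.1199 0.0667]
bezel_grip top 0.89 [293.3 192.3] atz [ 0.5025 -0.0872  0.068 ] dep [ 0.5029 -0.0876  0.063 ]
bezel_grip side 0.89 [269.8 197.7] atz [ 0.4946 -0.0735  0.068 ] dep [ 0.496  -0.0797  0.064 ]
zero_mark top 0.97 [299.3 189.6] atz [ 0.5109 -0.1042  0.06  ] dep [ 0.5107 -0.1039  0.0629]
zero_mark side 0.72 [263.7 195.9] atz [ 0.5183 -0.0918  0.06  ] dep [ 0.518  -0.0905  0.0608]
pointer_tip top 0.59 [135.  120.3] atz [0.6902 0.3547 0.06  ] dep [0.6996 0.3665 0.0158]
beaker top 0.77 [228.9 186.4] atz [0.5147 0.0897 0.055 ] dep [0.5127 0.088  0.0825]
beaker top 0.53 [289.1 191.2] atz [ 0.5061 -0.0766  0.055 ] dep [ 0.5055 -0.076   0.064 ]
be
[... 2383 characters left out ...]
.064, 0.059], [0.507, 0.113, 0.116], [0.537, 0.122, 0.152]] [134. 109.  44.]
SIL spatula side 0.62 [255.8 193.8] 147 [[0.475, 0.102, 0.151], [0.486, 0.109, 0.195], [0.502, 0.115, 0.236]] [128.  60.  28.]
SIL bezel top 0.58 [289.1 195.3] 473 [[0.473, -0.109, 0.044], [0.502, -0.078, 0.063], [0.532, -0.048, 0.069]] [106. 107. 103.]
SIL bezel top 0.41 [240.9 192.8] 405 [[0.468, 0.045, 0.045], [0.503, 0.072, 0.057], [0.56, 0.134, 0.064]] [102. 105. 106.]
SIL bezel side 0.74 [257.1 193.1] 166 [[0.473, 0.102, 0.151], [0.485, 0.108, 0.199], [0.5, 0.115, 0.236]] [126.  62.  31.]
SIL bezel side 0.49 [267.4 198. ] 318 [[0.465, -0.118, 0.042], [0.494, -0.07, 0.061], [0.527, -0.042, 0.069]] [83. 81. 77.]
```

```bash
sleep 1
```

```text
(no output)
```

View pics/topz.png

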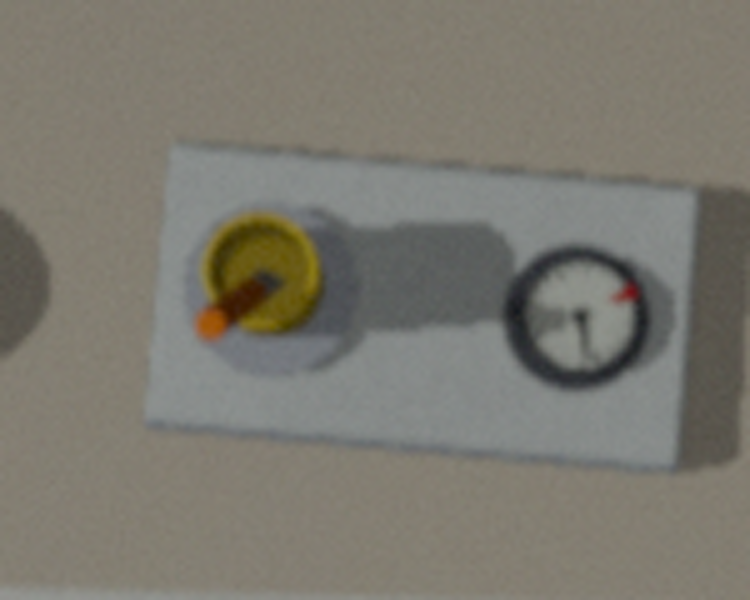

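View pics/sidez.png

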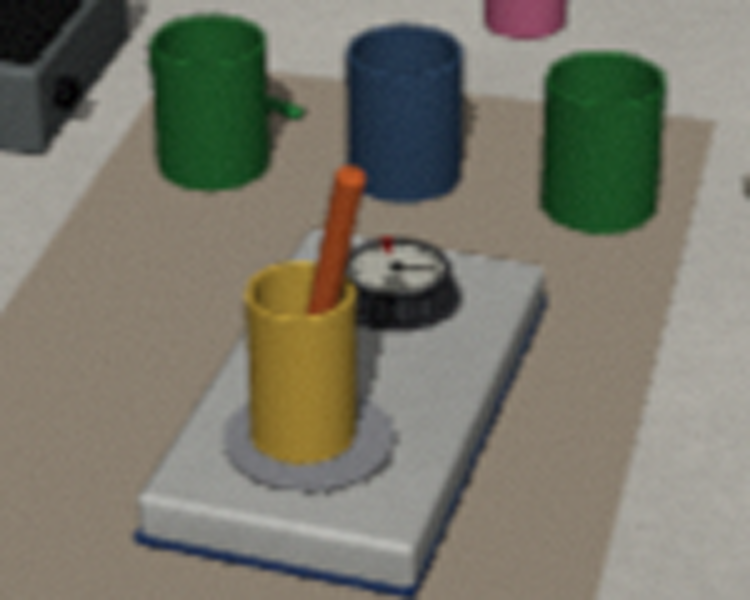

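```bash
cat >> h.py <<'E'
def circ(P):
    P=np.asarray(P)[:,:2];c=P.mean(0)
    A=np.c_[2*(P-c),np.ones(len(P))];s=np.linalg.lstsq(A,((P-c)**2).sum(1),rcond=None)[0];return s[:2]+c,np.sqrt(s[2]+s[0]**2+s[1]**2)
def ld(n):
    s=np.load('s.npz'); return {k:s[k+n] for k in('image','depth','fov_y','cx','cy','world_to_cam')}
E
python3 - <<'E'
from h import *
for n in 'TS':
    p=ld(n); C=cloud(p,np.ones((384,512),bool)); 
    I=p['image'][p['depth']>0].astype(int)
    print(n,'bench z',np.median(C[(abs(C[:,0]-.62)<.03)&(abs(C[:,1])<.1)][:,2]))
    b=(C[:,0]>.35)&(C[:,0]<.65)&(C[:,1]>-.2)&(C[:,1]<.2)
    m=b&(abs(C[:,2]-.042)<.006); 
    r=cv2.minAreaRect((C[m][:,:2]*1000).astype(np.float32)); print('scale',r)
    # rim of beaker
    m=b&(C[:,2]>.143)&(C[:,2]<.156)&(C[:,1]>.03)&(I[:,0]-I[:,2]>30)&(I[:,1]>0.6*I[:,0]); 
    P=C[m]; print('rim',len(P),circ(P),P[:,2].max(), cv2.minEnclosingCircle((P[:,:2]*1000).astype(np.float32)))
    o=b&(I[:,0]-I[:,1]>0.5*I[:,0])&(C[:,1]>0)&(C[:,2]>.1); P=C[o]; print('spat',len(P),P[P[:,2].argmax()])
    for lo in np.arange(.1,.25,.02):
        Q=P[(P[:,2]>lo)&(P[:,2]<=lo+.02)]
        if len(Q)>2: print(lo,len(Q),Q.mean(0).round(4))
    m=b&(C[:,1]<-.02)&(C[:,2]>.063)&(C[:,2]<.075)&(I.sum(1)<200); P=C[m]; print('bezel',len(P),cv2.minEnclosingCircle((P[:,:2]*1000).astype(np.float32)),circ(P))
    m=(C[:,2]>.094)&(C[:,2]<.108)&(abs(C[:,0]-.55)<.06)&(C[:,1]<-.2)&(C[:,1]>-.38); P=C[m];print('pot',len(P),cv2.minEnclosingCircle((P[:,:2]*1000).astype(np.float32)),circ(P))
    m=b&(C[:,1]>.02)&(abs(C[:,2]-.055)<.006);P=C[m];print('plat',len(P),cv2.minEnclosingCircle((P[:,:2]*1000).astype(np.float32)),circ(P))
E
```

```text
T bench z 0.0020357874951942856
scale ((507.82000732421875, 5.630645751953125), (299.990966796875, 159.8794708251953), 86.59857177734375)
rim 101 (array([0.51589839, 0.09002039]), np.float64(0.02733375662310448)) 0.15526713653898372 ((515.92041015625, 90.3808364868164), 29.73377799987793)
spat 20 [0.48557485 0.09984716 0.23276113]
0.16000000000000003 4 [0.4995 0.0938 0.1699]
0.18000000000000002 5 [0.4964 0.0963 0.1926]
0.2 3 [0.4932 0.1    0.213 ]
0.22000000000000003 6 [0.4882 0.0999 0.2283]
bezel 62 ((502.44024658203125, -79.10655975341797), 33.22690200805664) (array([ 0.50251053, -0.0793639 ]), np.float64(0.030921810959609993))
pot 175 ((548.2506713867188, -298.25665283203125), 41.819522857666016) (array([ 0.54818648, -0.29726448]), np.float64(0.038725616435155284))
plat 492 ((516.25244140625, 92.57948303222656), 85.68251037597656) (array([0.51480454, 0.09118008]), np.float64(0.04068226849549468))
S bench z 0.0007308867062957303
scale ((501.9506530761719, 7.2974090576171875), (303.02490234375, 159.4714813232422), 86.61543273925781)
rim 125 (array([0.51095111, 0.09146699]), np.float64(0.028043498000966473)) 0.1534198784563754 ((511.8581848144531, 90.00212097167969), 33.49845504760742)
spat 126 [0.4835458  0.10801665 0.23662508]
0.14 15 [0.496  0.1041 0.1542]
0.16000000000000003 28 [0.4921 0.1066 0.1704]
0.18000000000000002 22 [0.488  0.1087 0.1893]
0.2 28 [0.484  0.1111 0.2099]
0.22000000000000003 33 [0.4795 0.1117 0.2307]
bezel 29 ((496.40423583984375, -76.3843765258789), 32.83403396606445) (array([ 0.49565431, -0.07659807]), np.float64(0.02844304581941361))
pot 99 ((541.7677612304688, -295.8863220214844), 42.99605941772461) (array([ 0.54279232, -0.29621102]), np.float64(0.03865195258350653))
plat 304 ((508.8876037597656, 92.46068572998047), 49.1003303527832) (array([0.50845522, 0.09152622]), np.float64(0.039447621290162584))
```

```bash
cat >> h.py <<'E'
from scipy.spatial.transform import Rotation as Ro
def ori(zt,xt=(0,-1,0)):
    z=np.array(zt,float);z/=np.linalg.norm(z);x=np.array(xt,float);x-=z*(x@z);x/=np.linalg.norm(x)
    return Ro.from_matrix(np.c_[x,np.cross(z,x),z]).as_rotvec()
E
python3 - <<'E'
from h import *
o=ori((0,0,-1))
for P in([.5,0,.35],[.5,0.,.4],[.45,0,.4]): print(P,robot.ik(P,o))
s=np.array([-.215,.10,1]);s/=np.linalg.norm(s)
for P in([.49,.1,.19],[.49,.1,.37],[.535,-.29,.13],[.535,-.29,.3]): print(P,robot.ik(P,ori(-s)))
robot.movep([.45,0,.40] if robot.ik([.45,0,.4],o) is not None else [.5,0,.35],o)
p=robot.capture('wrist');save(p,'w1.png'); print(robot.get_obs()['t'],robot.get_obs()['position'])
np.savez('w1.npz',**p)
for q in ('beaker','spatula_grip','bezel_grip','zero_mark','pointer_tip','spatula','platform_top'):
    for d in robot.landmark_of(q,p)[:2]: print(q,round(d['conf'],2),d['pixel'],at_depth(p,d['pixel']))
E
```

```text
[0.5, 0, 0.35] [ 0.24129512  0.21097541 -0.43010027  1.91335993  0.10152817  1.03824076
 -1.8028473 ]
[0.5, 0.0, 0.4] [ 0.30498133  0.17836104 -0.49646226  1.83114553  0.09251679  1.15482891
 -1.79308241]
[0.45, 0, 0.4] [ 0.35998212  0.10346712 -0.53322557  1.91720768  0.05792256  1.13584162
 -1.76612476]
[0.49, 0.1, 0.19] [-0.3237484   0.32554192 -0.14480427  2.26321734  0.52731848  0.46337863
 -2.50213005]
[0.49, 0.1, 0.37] [ 0.47148204  0.19898242 -1.05159173  1.98222581  0.44833773  0.97626694
 -2.38026394]
[0.535, -0.29, 0.13] [ 0.36277316  0.51022124  0.05080313  2.13483139 -0.06734521  0.26490237
 -1.11400407]
[0.535, -0.29, 0.3] [ 0.50808789  0.2875431  -0.14075217  1.95115019  0.08505991  0.67466491
 -1.26375437]
4.4667 [ 0.45017314 -0.00059479  0.39980615]
beaker 0.72 [198.7, 116.0] [0.51419804 0.08317316 0.06579424]
spatula_grip 0.56 [160.6, 141.3] [0.48853082 0.09941616 0.2190154 ]
spatula_grip 0.52 [75.6, 240.7] [0.29052619 0.32903369 0.0097847 ]
bezel_grip 0.67 [305.7, 124.7] [ 0.50112997 -0.07929595  0.06416491]
zero_mark 0.68 [319.1, 117.4] [ 0.51192925 -0.09982806  0.06119932]
zero_mark 0.4 [427.2, 249.1] [ 0.28304115 -0.30893439  0.03295996]
pointer_tip 0.58 [307.6, 139.5] [ 0.47853445 -0.08362634  0.06073094]
spatula 0.82 [195.3, 114.2] [0.51683633 0.08743466 0.07008512]
```

```bash
python3 - <<'E'
from h import *
p=dict(np.load('w1.npz'));C=cloud(p,np.ones((384,512),bool)); I=p['image'][p['depth']>0].astype(int)
b=(C[:,0]>.35)&(C[:,0]<.65)&(C[:,1]>-.2)&(C[:,1]<.2)
m=b&(abs(C[:,2]-.042)<.006); print('scale',cv2.minAreaRect((C[m][:,:2]*1000).astype(np.float32)))
m=b&(C[:,2]>.143)&(C[:,2]<.156)&(C[:,1]>.03)&(I[:,0]-I[:,2]>30)&(I[:,1]>0.6*I[:,0]);P=C[m];print('rim',len(P),circ(P),cv2.minEnclosingCircle((P[:,:2]*1000).astype(np.float32)))
o=b&(I[:,0]-I[:,1]>0.5*I[:,0])&(C[:,1]>0.03)&(C[:,2]>.1); P=C[o]; print('spat',len(P),P[P[:,2].argmax()])
for lo in np.arange(.1,.25,.02):
    Q=P[(P[:,2]>lo)&(P[:,2]<=lo+.02)]
    if len(Q)>2: print(lo,len(Q),Q.mean(0).round(4))
m=b&(C[:,1]<-.02)&(C[:,2]>.063)&(C[:,2]<.075)&(I.sum(1)<200); P=C[m]; print('bezel',len(P),cv2.minEnclosingCircle((P[:,:2]*1000).astype(np.float32)),circ(P))
cv2.imwrite('pics/w1z.png',cv2.resize(p['image'][60:200,130:350],None,fx=3.5,fy=3.5,interpolation=cv2.INTER_CUBIC)[:,:,::-1])
s=np.array([-.215,.10,1]);s/=np.linalg.norm(s)
for a in range(0,360,30):
    xt=(np.cos(np.radians(a)),np.sin(np.radians(a)),0)
    for P in([.49,.1,.19],[.49,.1,.37],[.535,-.29,.13]):
        q=robot.ik(P,ori(-s,xt)); print(a,P,None if q is None else q.round(2))
E
```

```text
scale ((506.19207763671875, 4.4556884765625), (299.7903137207031, 159.82435607910156), 86.60006713867188)
rim 474 (array([0.51419182, 0.08919447]), np.float64(0.027637223149017363)) ((514.13037109375, 89.59669494628906), 29.816059112548828)
spat 1998 [0.47410692 0.03736191 0.52287325]
0.12000000000000001 30 [0.507  0.0911 0.135 ]
0.14 69 [0.5028 0.0924 0.1499]
0.16000000000000003 71 [0.499  0.0948 0.1699]
0.18000000000000002 87 [0.4948 0.0969 0.1902]
0.2 97 [0.4901 0.0989 0.2105]
0.22000000000000003 189 [0.4834 0.1037 0.2319]
bezel 359 ((501.309326171875, -80.20506286621094), 33.03418731689453) (array([ 0.50162563, -0.07998452]), np.float64(0.029559121839948178))
0 [0.49, 0.1, 0.19] [ 0.03  0.37 -0.61  2.24  0.78  0.59 -1.17]
0 [0.49, 0.1, 0.37] [ 0.26  0.15 -0.78  1.99  0.37  0.94 -0.7 ]
0 [0.535, -0.29, 0.13] [ 0.7   0.54 -0.43  2.11  0.69  0.37 -0.27]
30 [0.49, 0.1, 0.19] [ 0.12  0.4  -0.73  2.24  0.84  0.64 -0.71]
30 [0.49, 0.1, 0.37] [ 0.32  0.16 -0.85  1.99  0.39  0.95 -0.2 ]
30 [0.535, -0.29, 0.13] [ 0.78  0.56 -0.55  2.11  0.81  0.42  0.14]
60 [0.49, 0.1, 0.19] [ 0.19  0.42 -
[... 1229 characters left out ...]
.36  2.04  0.19  0.88 -2.61]
240 [0.535, -0.29, 0.13] [ 0.52  0.51 -0.17  2.12  0.34  0.29 -2.02]
270 [0.49, 0.1, 0.19] [-0.29  0.33 -0.19  2.26  0.55  0.47 -2.53]
270 [0.49, 0.1, 0.37] [ 0.13  0.13 -0.63  2.    0.33  0.92 -2.26]
270 [0.535, -0.29, 0.13] [ 0.55  0.52 -0.21  2.12  0.4   0.3  -1.58]
300 [0.49, 0.1, 0.19] [-0.1   0.35 -0.44  2.25  0.69  0.54 -2.15]
300 [0.49, 0.1, 0.37] [ 0.16  0.13 -0.67  1.99  0.34  0.93 -1.75]
300 [0.535, -0.29, 0.13] [ 0.58  0.52 -0.25  2.12  0.46  0.31 -1.11]
330 [0.49, 0.1, 0.19] [-0.04  0.36 -0.51  2.25  0.73  0.56 -1.66]
330 [0.49, 0.1, 0.37] [ 0.21  0.14 -0.72  1.99  0.35  0.93 -1.22]
330 [0.535, -0.29, 0.13] [ 0.65  0.53 -0.36  2.12  0.61  0.35 -0.73]
```

View pics/w1z.png

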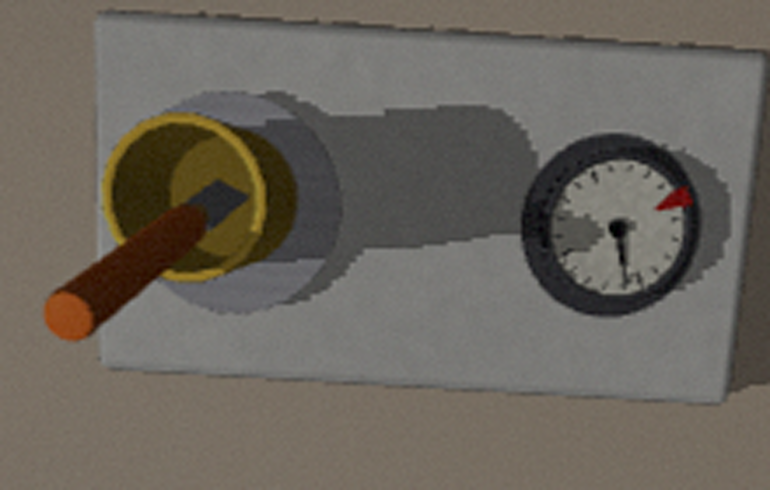

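```bash
cat >> h.py <<'E'
s=np.array([-.212,.106,1]);s/=np.linalg.norm(s); tip0=np.array([.5185,.088,.060])
O=ori(-s,(np.cos(np.radians(63)),np.sin(np.radians(63)),0))
E
python3 - <<'E'
from h import *
g=tip0+.126*s; print(g)
robot.gripper_to(.06)
robot.movep(g+.09*s,O); print(robot.get_obs()['t'])
p=robot.capture('side');save(p,'s2.png')
p=robot.capture('wrist');save(p,'w2.png')
robot.line_to(g,v=.1)
p=robot.capture('side');save(p,'s3.png')
p=robot.capture('wrist');save(p,'w3.png')
o=robot.get_obs();print(o['t'],o['position'],o['q'],o['ft_force'])
import numpy as np
a=cv2.imread('pics/s3.png')[100:270,150:380]; b=cv2.imread('pics/w3.png')
cv2.imwrite('pics/c3.png',np.hstack([cv2.resize(a,(400,300)),cv2.resize(b,(400,300))]))
E
```

```text
[0.49250814 0.10099593 0.18260314]
7.125
8.375 [0.49270988 0.10113562 0.18317065] [ 0.16258609  0.43544187 -0.80393729  2.23426761  0.89496211  0.67433373
 -0.21256716] [-0.15972524  0.45423262 -0.6690631 ]
```

View pics/c3.png

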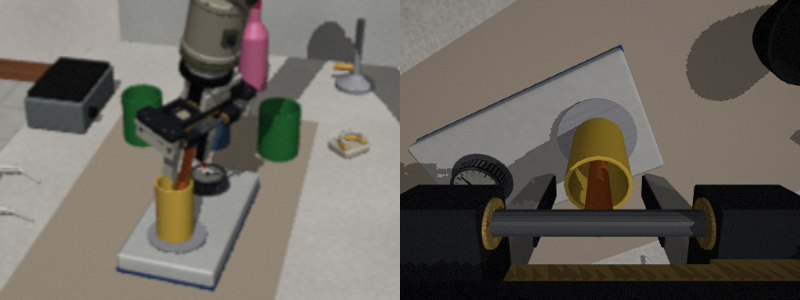

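The handle sits midway between the fingers, at about (598,190) in the combined picture's wrist half. Gripping and pulling along its axis.

```bash
python3 - <<'E'
from h import *
g=tip0+.126*s
robot.gripper_to(0.0,grip_force=20); o=robot.get_obs();print(o['grip_width'],o['ft_force'],o['t'])
robot.line_to(g+.01*s,v=.05); print(robot.get_obs()['ft_force'])
robot.line_to(g+.135*s,v=.12); o=robot.get_obs();print(o['grip_width'],o['ft_force'],o['t'])
p=robot.capture('side');save(p,'s4.png')
q=robot.capture('top');np.savez('t4.npz',**q);np.savez('s4.npz',**p)
a=p['image'][80:270,150:400]; b=q['image'][130:250,180:400]
cv2.imwrite('pics/c4.png',np.hstack([cv2.resize(a,(400,300)),cv2.resize(b,(400,300))])[:,:,::-1])
E
```

```text
0.015705003598421117 [0.88631038 0.22986118 0.2581798 ] 9.1417
[-0.10290518  0.25778746 -0.17947303]
0.015454716340124084 [-0.23788843 -0.64346444 -1.48545829] 10.6833
```

View pics/c4.png

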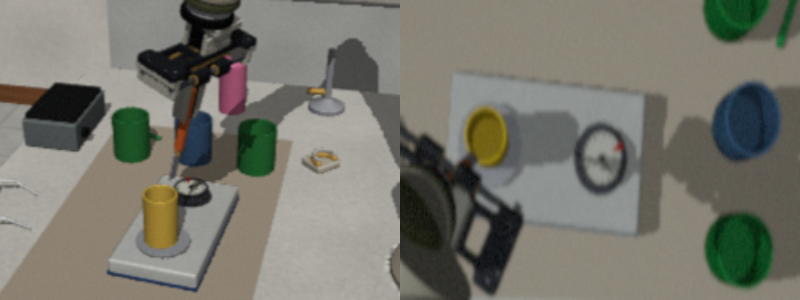

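```bash
python3 - <<'E'
from h import *
c=np.array([.546,-.2975,0]); L=np.array([s[0],s[1],0]);L/=np.linalg.norm(L)
tip=c+.003*L+np.array([0,0,.008]); g=tip+.126*s
up=g.copy();up[2]=.315
print(robot.ik(up,O),robot.ik(g,O))
robot.line_to([.485,.09,.32],v=.15) if 0 else None
robot.movep(up,O); o=robot.get_obs();print(o['t'],o['position'],o['grip_width'])
W=robot.capture('wrist');p=robot.capture('side');q=robot.capture('top');save(W,'w5.png')
a=p['image'][100:220,180:360]; b=q['image'][130:250,280:460]
cv2.imwrite('pics/c5.png',np.hstack([cv2.resize(a,(400,300)),cv2.resize(b,(400,300))])[:,:,::-1])
for n,k in(('t',q),('s',p),('w',W)):
    C=cloud(k,np.ones((384,512),bool));I=k['image'][k['depth']>0].astype(int)
    m=(C[:,2]>.094)&(C[:,2]<.108)&(abs(C[:,0]-.55)<.06)&(C[:,1]<-.2)&(C[:,1]>-.38); P=C[m]
    if len(P)>5: print(n,len(P),cv2.minEnclosingCircle((P[:,:2]*1000).astype(np.float32)),circ(P))
    for d in robot.landmark_of('spatula',k)[:2]: print(n,d['conf'],d['pixel'],at_depth(k,d['pixel']), proj(k,up-.126*s))
E
```

```text
[ 1.08099743  0.35601426 -0.90370887  1.93732958  0.46756581  0.79681648
  1.04076949] [ 0.72235682  0.52572129 -0.4579056   2.15283325  0.76335952  0.36719504
  0.74633654]
12.275 [ 0.51783194 -0.28165121  0.31515968] 0.01578000190690517
t 30 ((544.927490234375, -299.3577880859375), 39.70022201538086) (array([ 0.54700742, -0.29756058]), np.float64(0.03779369473527302))
s 96 ((543.2659912109375, -296.4201965332031), 44.94124221801758) (array([ 0.54285491, -0.29640645]), np.float64(0.039231859622713104))
s 0.63 [266.5, 132.3] [ 0.65435407 -0.69469093 -0.00137547] [270.92011117 129.84304704]
w 824 ((546.4083862304688, -297.9684753417969), 40.89591979980469) (array([ 0.54567293, -0.29769357]), np.float64(0.03859158731623767))
w 0.98 [254.2, 183.3] [ 0.58070551 -0.31267216  0.09801549] [252.01233873 187.14521102]
```

View pics/c5.png

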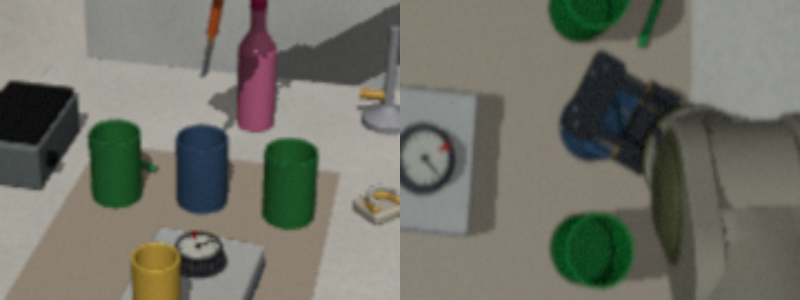

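View pics/w5.png

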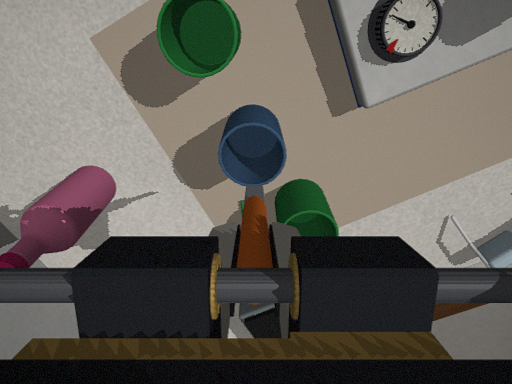

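Blue pot rim is at (252,152) in the wrist view, fitted centre (0.546, −0.298), and the blade tip projects at (254,183), as expected. Lowering now.

```bash
python3 - <<'E'
from h import *
c=np.array([.546,-.2977,0]); L=np.array([s[0],s[1],0]);L/=np.linalg.norm(L)
g=c+.003*L+np.array([0,0,.006])+.126*s
robot.line_to(g+[0,0,.03],v=.15); print(robot.get_obs()['ft_force'])
h=robot.line_to(g-[0,0,.004],v=.03,until_force=4); o=robot.get_obs();print(h,o['t'],o['position']-g,o['ft_force'])
if h: robot.line_to(o['position']+[0,0,.001],v=.03)
robot.gripper_to(.05)
robot.sleep(.2)
p=robot.capture('side');a=p['image'][100:220,180:360]
W=robot.capture('wrist')
cv2.imwrite('pics/c6.png',np.hstack([cv2.resize(a,(400,300)),cv2.resize(W['image'],(400,300))])[:,:,::-1])
print(robot.get_obs()['t'])
E
```

```text
[-0.73577572 -0.44940436  0.41177189]
True 14.7 [-2.26372321e-05  1.55509271e-04 -6.56436031e-04] [-0.90746363  0.13825904  5.29188084]
16.0
```

View pics/c6.png

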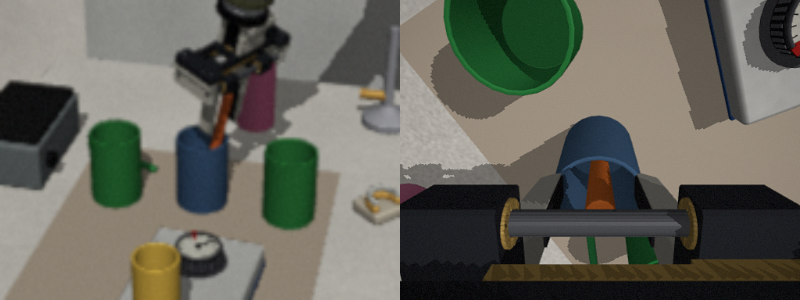

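```bash
cat >> h.py <<'E'
def rectify(p,c,z,half=.045,px=600):
    k=np.array([[-1,-1],[1,-1],[1,1],[-1,1]])*half
    src=np.float32([proj(p,[c[0]+a,c[1]+b,z]) for a,b in k])
    # image: right = -y world... up = +x ; col=(c_y - y), row = (c_x - x)
    dst=np.float32([[px/2-b/half*px/2,px/2-a/half*px/2] for a,b in k])
    return cv2.warpPerspective(p['image'],cv2.getPerspectiveTransform(src,dst),(px,px),flags=cv2.INTER_CUBIC)
def down(a): return ori((0,0,-1),(np.cos(a),np.sin(a),0))
E
python3 - <<'E'
from h import *
o=robot.get_obs()
robot.line_to(o['position']+.10*s,v=.15)
D=np.array([.5013,-.080])
for a in range(0,360,20):
    A=np.radians(a); print(a,[None if (q:=robot.ik([*D,z],down(A))) is None else q.round(2)[[0,2,4,5,6]].tolist() for z in(.20,.047)])
p=robot.capture('side');a=p['image'][100:220,180:360];W=robot.capture('wrist')
cv2.imwrite('pics/c7.png',np.hstack([cv2.resize(a,(400,300)),cv2.resize(W['image'],(400,300))])[:,:,::-1])
print(robot.get_obs()['t'])
E
```

```text
0 [[0.46, -0.55, 0.32, 0.72, -0.3], [0.31, -0.37, 0.62, 0.39, -0.58]]
20 [[0.51, -0.63, 0.37, 0.74, -0.0], [0.35, -0.43, 0.69, 0.41, -0.3]]
40 [[0.57, -0.72, 0.43, 0.76, 0.29], [0.39, -0.5, 0.76, 0.45, -0.02]]
60 [[0.64, -0.82, 0.49, 0.79, 0.56], [0.44, -0.58, 0.82, 0.49, 0.26]]
80 [[0.7, -0.92, 0.55, 0.83, 0.85], [0.5, -0.66, 0.89, 0.53, 0.54]]
100 [[0.75, -1.01, 0.61, 0.86, 1.13], [0.55, -0.74, 0.95, 0.58, 0.83]]
120 [[0.79, -1.09, 0.66, 0.9, 1.43], [0.59, -0.82, 1.0, 0.64, 1.13]]
140 [[0.83, -1.17, 0.71, 0.94, 1.72], [0.64, -0.89, 1.04, 0.69, 1.44]]
160 [[0.87, -1.25, 0.76, 0.99, 2.01], [0.68, -0.96, 1.08, 0.75, 1.75]]
180 [[0.8, -1.1, 0.67, 0.9, 2.47], [0.73, -1.07, 1.13, 0.83, 2.05]]
200 [[-0.67, 1.12, -0.74, 0.85, -1.88], [0.77, -1.17, 1.17, 0.92, 2.35]]
220 [[-0.67, 1.12, -0.74, 0.85, -1.53], [-0.31, 0.54, -0.91, 0.43, -1.46]]
240 [[-0.67, 1.12, -0.74, 0.85, -1.18], [-0.31, 0.54, -0.91, 0.43, -1.11]]
260 [[0.15, -0.14, 0.08, 0.67, -1.79], [0.09, -0.06, 0.13, 0.3, -1.83]]
280 [[0.21, -0.22, 0.13, 0.68, -1.49], [0.13, -0.12, 0.24, 0.31, -1.59]]
300 [[0.27, -0.3, 0.17, 0.69, -1.19], [0.17, -0.18, 0.33, 0.32, -1.34]]
320 [[0.33, -0.38, 0.22, 0.7, -0.89], [0.21, -0.23, 0.42, 0.34, -1.08]]
340 [[0.4, -0.47, 0.27, 0.71, -0.6], [0.25, -0.3, 0.52, 0.36, -0.82]]
16.9167
```

View pics/c7.png

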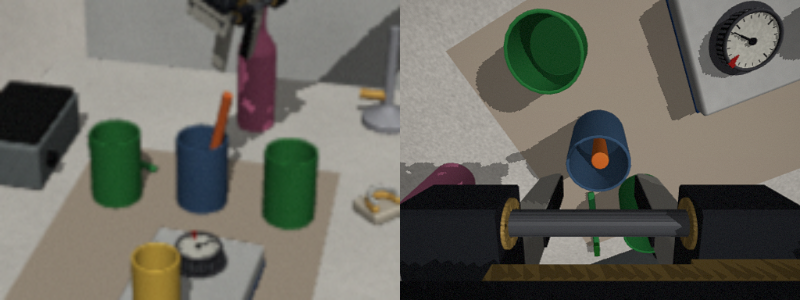

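The spatula now stands in the blue pot, with the handle at (600,160) in the wrist half and the gripper clear. Next is the dial.

```bash
python3 - <<'E'
from h import *
o=robot.get_obs()
robot.line_to(o['position']+.06*s,v=.15)
D=np.array([.5013,-.080])
robot.gripper_to(.093)
robot.movep([*D,.22],down(np.radians(-20)))
robot.sleep(.3)
W=robot.capture('wrist');T=robot.capture('top');save(W,'w8.png');np.savez('w8.npz',**W);np.savez('t8.npz',**T)
C=cloud(W,np.ones((384,512),bool));I=W['image'][W['depth']>0].astype(int)
b=(np.hypot(C[:,0]-D[0],C[:,1]-D[1])<.05)
P=C[b&(C[:,2]>.064)&(C[:,2]<.075)];print('bezel',len(P),circ(P),cv2.minEnclosingCircle((P[:,:2]*1000).astype(np.float32)))
print('face z',np.median(C[np.hypot(C[:,0]-D[0],C[:,1]-D[1])<.02][:,2]),'rim z',np.percentile(C[b][:,2],95))
for q in('bezel_grip','zero_mark','pointer_tip'):
    for d in robot.landmark_of(q,W)[:2]: print(q,d['conf'],d['pixel'],at_depth(W,d['pixel']))
c=circ(P)[0]
R=rectify(W,c,.0615);cv2.imwrite('pics/r8.png',R[:,:,::-1])
# beaker check in top
C=cloud(T,np.ones((384,512),bool));I=T['image'][T['depth']>0].astype(int)
m=(C[:,2]>.143)&(C[:,2]<.156)&(C[:,1]>.03)&(C[:,1]<.15)&(C[:,0]>.45)&(C[:,0]<.58)&(I[:,0]-I[:,2]>30);P=C[m];print('rim',len(P),circ(P),cv2.minEnclosingCircle((P[:,:2]*1000).astype(np.float32)))
print(robot.get_obs()['t'])
E
```

```text
bezel 653 (array([ 0.5013469 , -0.07921723]), np.float64(0.02965055142189291)) ((501.1134338378906, -79.7909164428711), 33.1270751953125)
face z 0.06117703693894633 rim z 0.3417642128556941
pointer_tip 0.38 [243.3, 201.3] [ 0.48319246 -0.09740331  0.06129336]
rim 107 (array([0.51549755, 0.09029963]), np.float64(0.027694229841910098)) ((515.8780517578125, 90.44723510742188), 29.82025909423828)
20.3
```

View pics/w8.png

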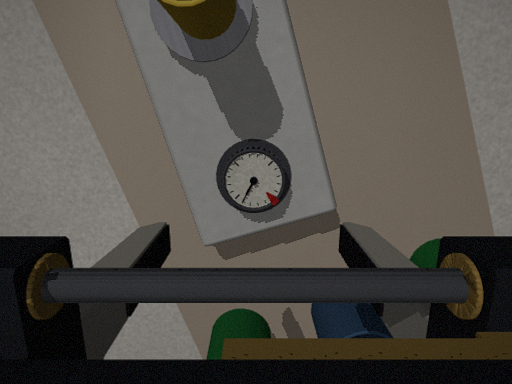

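View pics/r8.png

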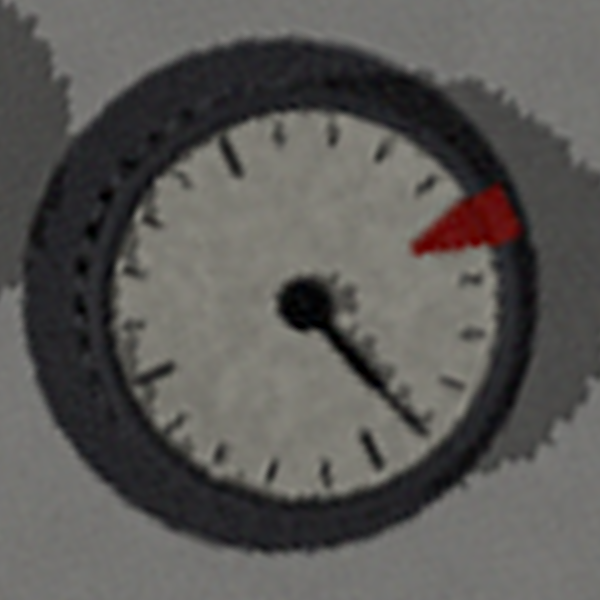

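```bash
cat >> h.py <<'E'
def dial(p,c,z=.0612,draw=None):
    H=300;R0=rectify(p,c,z); hsv=cv2.cvtColor(R0,cv2.COLOR_RGB2HSV); R=R0.astype(int)
    gray=R.sum(2)/3; red=(R[:,:,0]>1.8*R[:,:,1])&(R[:,:,0]>50)
    v,u=np.mgrid[0:600,0:600]
    # face centre: bright disc
    face=((gray>0.62*np.percentile(gray[200:400,200:400],80))&(np.hypot(u-H,v-H)<205)).astype(np.uint8)
    face=cv2.morphologyEx(face,cv2.MORPH_CLOSE,np.ones((9,9)))
    cn=max(cv2.findContours(face,cv2.RETR_EXTERNAL,cv2.CHAIN_APPROX_NONE)[0],key=cv2.contourArea)
    hull=cv2.convexHull(cn)[:,0].astype(float); fc,fr=circ(hull)
    # hub/pointer: dark pixels near centre
    dark=(gray<0.45*np.percentile(gray[200:400,200:400],80))&~red
    lab,st,ce=cv2.connectedComponentsWithStats(dark.astype(np.uint8))[1:]
    l=np.bincount(lab[(dark)&(np.hypot(u-H,v-H)<35)]).argmax(); m=lab==l
    er=cv2.erode(m.astype(np.uint8),np.ones((15,15)))>0; hub=np.array([u[er].mean(),v[er].mean()])
    r=np.hypot(u-hub[0],v-hub[1]); k=m&(r>45)&(r<170)
    pt=np.array([(u[k]-hub[0]).mean(),(v[k]-hub[1]).mean()])
    pa=np.arctan2(-pt[1],pt[0])
    out={}
    for nm,ctr in(('face',fc),('fit',np.array([H,H]))):
        rr=np.hypot(u-ctr[0],v-ctr[1]); k2=red&(rr<190)
        th=np.arctan2(-(v[k2]-ctr[1]),u[k2]-ctr[0]); m0=np.angle(np.exp(1j*th).mean()); out[nm]=np.degrees(m0)
    return dict(pointer=np.degrees(pa),red=out,fc=fc,fr=fr,hub=hub,nred=k2.sum(),npt=k.sum(),delta=np.degrees(np.angle(np.exp(1j*(pa-np.radians(out['face']))))))
E
python3 - <<'E'
from h import *
print(dial(dict(np.load('w8.npz')),np.array([.5012,-.0797])))
E
```

```text
{'pointer': np.float64(-48.047982397058895), 'red': {'face': np.float64(26.401884154471006), 'fit': np.float64(24.89666845990063)}, 'fc': array([302.92341701, 303.40869253]), 'fr': np.float64(193.52082351225042), 'hub': array([304.5985727 , 304.20695807]), 'nred': np.int64(2058), 'npt': np.int64(1557), 'delta': np.float64(-74.44986655152991)}
```

```bash
cat > turn.py <<'E'
from h import *
import sys
def turn(a0,delta,view=True,D=np.array([.5011,-.0800])):
    a0=np.radians(a0);d=np.radians(delta)
    robot.movep([*D,.12],down(a0))
    hit=robot.line_to([*D,.047],v=.1,until_force=8); print('hit',hit,robot.get_obs()['position'])
    robot.gripper_to(0.05,grip_force=20); o=robot.get_obs();print('grip',o['grip_width'],o['ft_force'],o['t'])
    n=max(1,int(np.ceil(abs(delta)/20)))
    for i in range(1,n+1): robot.line_to([*D,.047],orientation=down(a0+d*i/n)) if 0 else robot.movep([*D,.047],down(a0+d*i/n))
    robot.sleep(.2)
    o=robot.get_obs();print('turned',o['ft_force'],o['ft_torque'],o['t'])
    robot.gripper_to(.093)
    robot.line_to([*D,.22],v=.2)
    robot.sleep(.2)
E
python3 - <<'E'
from turn import *
D=[.5011,-.08]
turn(20,-74)
W=robot.capture('wrist');save(W,'w9.png');np.savez('w9.npz',**W);T=robot.capture('top');np.savez('t9.npz',**T)
print(dial(W,np.array([.5012,-.0797])),robot.get_obs()['t'])
cv2.imwrite('pics/r9.png',rectify(W,[.5012,-.0797],.0612)[:,:,::-1])
E
```

```text
hit False [ 0.50148514 -0.07992667  0.04755428]
grip 0.06579181015579685 [-1.88847688  0.00876241  5.05888859] 22.225
turned [-4.08910257 -0.43559976 10.5625826 ] [-0.25234077  1.02086269  0.00957499] 23.7083
{'pointer': np.float64(-47.80499853810068), 'red': {'face': np.float64(-48.39302161703083), 'fit': np.float64(-48.75119131107386)}, 'fc': array([302.27013281, 304.04113735]), 'fr': np.float64(193.4639295420641), 'hub': array([303.58676976, 306.34020619]), 'nred': np.int64(1471), 'npt': np.int64(1363), 'delta': np.float64(0.5880230789301484)} 25.6833
```

View pics/r9.png

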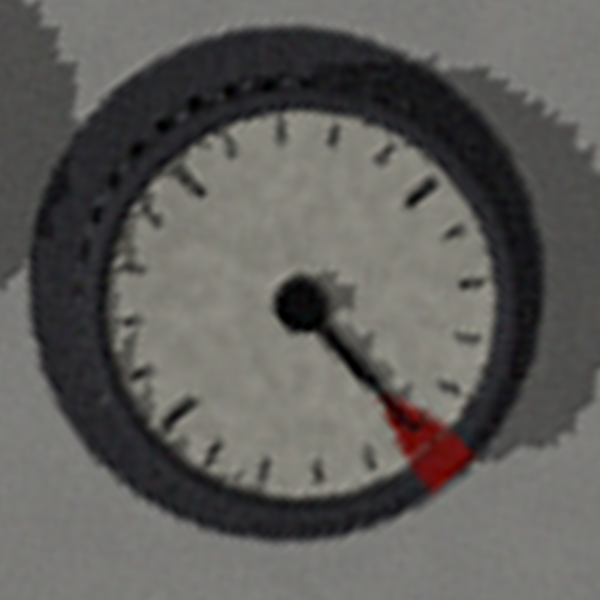

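```bash
python3 - <<'E'
from h import *
D=[.5011,-.08]
tiles=[]
for i,(a,z) in enumerate(((-54,.16),(20,.16),(90,.16))):
    robot.movep([*D,z],down(np.radians(a))); robot.sleep(.3)
    W=robot.capture('wrist');np.savez(f'v{i}.npz',**W)
    try: print(dial(W,np.array([.5012,-.0797])))
    except Exception as e: print(e)
    tiles.append(rectify(W,[.5012,-.0797],.0612,px=600,half=.036))
    cv2.imwrite(f'pics/v{i}.png',tiles[-1][:,:,::-1])
print(robot.get_obs()['t'])
E
```

```text
{'pointer': np.float64(-47.90553638067888), 'red': {'face': np.float64(-48.28840774731703), 'fit': np.float64(-48.96350366917625)}, 'fc': array([301.82514625, 304.75339156]), 'fr': np.float64(193.4276733488363), 'hub': array([302.92168675, 306.60413081]), 'nred': np.int64(1439), 'npt': np.int64(1494), 'delta': np.float64(0.38287136663814747)}
{'pointer': np.float64(-47.785471061345085), 'red': {'face': np.float64(-49.06952715565753), 'fit': np.float64(-49.15002500181705)}, 'fc': array([302.02668104, 302.34215475]), 'fr': np.float64(193.82651641894518), 'hub': array([304.20325901, 303.03516295]), 'nred': np.int64(1424), 'npt': np.int64(1668), 'delta': np.float64(1.2840560943124448)}
{'pointer': np.float64(-47.4583987517762), 'red': {'face': np.float64(-48.744168511301964), 'fit': np.float64(-48.97652643588959)}, 'fc': array([300.45909818, 301.39228437]), 'fr': np.float64(193.49821719112802), 'hub': array([300.86844368, 301.54256234]), 'nred': np.int64(1555), 'npt': np.int64(1545), 'delta': np.float64(1.2857697595257607)}
28.9583
```

View pics/v0.png

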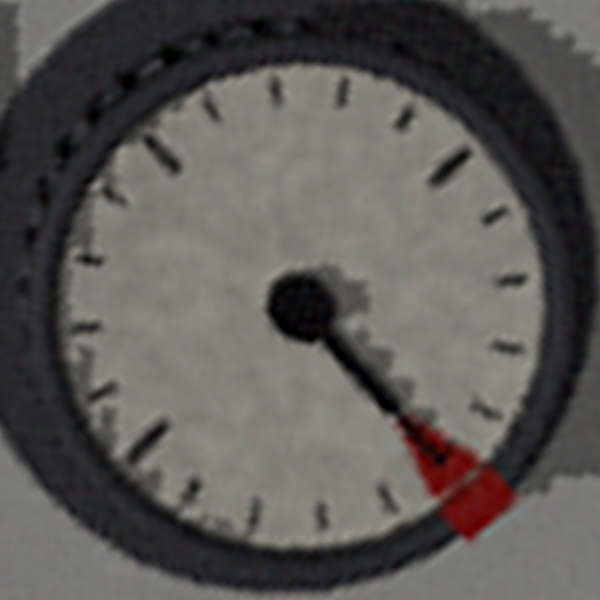

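View pics/v1.png

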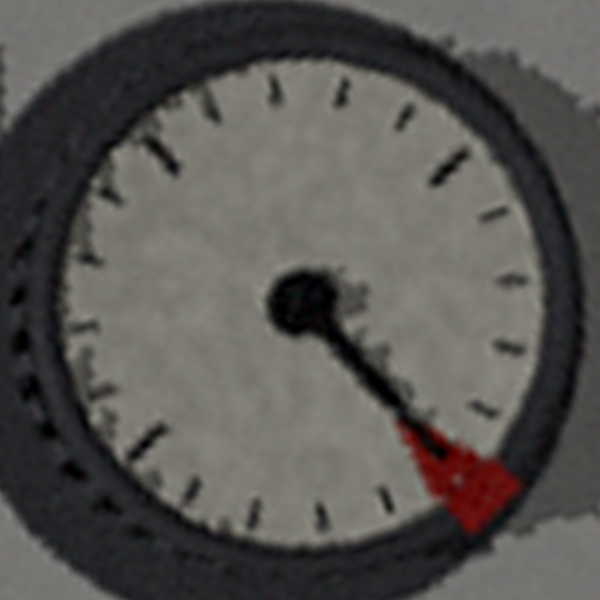

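View pics/v2.png

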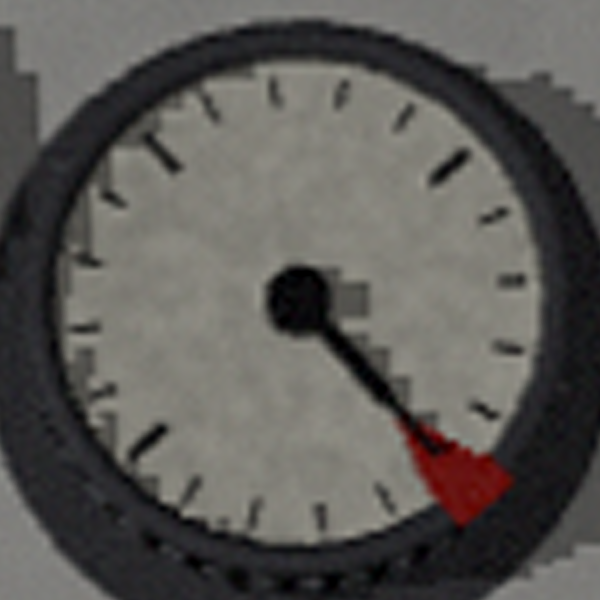

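```bash
cat >> h.py <<'E'
def fine(p,c=(.5012,-.0797),z=.0612,half=.036):
    R=rectify(p,c,z,half=half).astype(int); k=300/half; g=R.sum(2)/3; red=(R[:,:,0]>1.8*R[:,:,1])&(R[:,:,0]>50)
    br=np.percentile(g[200:400,200:400],80)
    v,u=np.mgrid[0:600,0:600]; r=np.hypot(u-300,v-300)
    dark=(g<.6*br)&~red
    lab=cv2.connectedComponents(((dark|red)&(r<.027*k)).astype(np.uint8))[1]
    n,lab,st,ce=cv2.connectedComponentsWithStats((dark&(r<.0275*k)).astype(np.uint8))
    # ticks: small comps with centroid at r ~ .023-.027
    ticks=[]
    for i in range(1,n):
        ro=np.hypot(*(ce[i]-300))/k
        if 60<st[i,4]<700 and .0215<ro<.0265: ticks.append(np.append(ce[i],st[i,4]))
    T=np.array(ticks)
    # fit centre + phase : th_j = b + 18*j
    from scipy.optimize import least_squares
    b0=-47.8
    def res(x):
        th=np.degrees(np.arctan2(-(T[:,1]-x[1]),T[:,0]-x[0])); d=(th-x[2]+9)%18-9; return d
    s=least_squares(res,[300,300,b0],loss='soft_l1',f_scale=1.0)
    # pointer line
    l=np.bincount(lab[(dark)&(r<30)]).argmax(); m=lab==l
    d=cv2.distanceTransform(m.astype(np.uint8),cv2.DIST_L2,5); 
    w=d>.7*d.max(); hub=np.array([u[w].mean(),v[w].mean()])
    rr=np.hypot(u-hub[0],v-hub[1]); q=m&(rr>50)&(rr<190)
    # only very dark (not shadow)
    q&=g<.35*br
    X=np.c_[u[q],v[q]].astype(np.float32); vx,vy,_,_=cv2.fitLine(X,cv2.DIST_HUBER,0,.01,.01).ravel()
    if vx*(X.mean(0)-hub)[0]+vy*(X.mean(0)-hub)[1]<0: vx,vy=-vx,-vy
    pm=X.mean(0)-hub
    return dict(bez=s.x[2],ctr=s.x[:2].round(1),rms=np.sqrt((s.fun**2).mean()),nt=len(T),pline=np.degrees(np.arctan2(-vy,vx)),phub=np.degrees(np.arctan2(-pm[1],pm[0])),pface=np.degrees(np.arctan2(-(X.mean(0)-s.x[:2])[1],(X.mean(0)-s.x[:2])[0])),hub=hub.round(1),n=q.sum())
E
python3 - <<'E'
from h import *
for n in('v0','v1','v2','w9'): print(n,fine(dict(np.load(n+'.npz'))))
E
```

```text
v0 {'bez': np.float64(-47.81029175786755), 'ctr': array([298.5, 303.6]), 'rms': np.float64(0.16782289695228594), 'nt': 19, 'pline': np.float32(-48.18107), 'phub': np.float64(-48.76695529211421), 'pface': np.float64(-47.88295218284393), 'hub': array([303.9, 306.9]), 'n': np.int64(1936)}
v1 {'bez': np.float64(-47.863469256407335), 'ctr': array([298.5, 302.6]), 'rms': np.float64(0.5472928623532941), 'nt': 18, 'pline': np.float32(-48.07653), 'phub': np.float64(-48.09353320743049), 'pface': np.float64(-45.88026241093502), 'hub': array([304.9, 302.8]), 'n': np.int64(2173)}
v2 {'bez': np.float64(-47.822705978733445), 'ctr': array([297.8, 303.6]), 'rms': np.float64(0.553229684816595), 'nt': 18, 'pline': np.float32(-48.652973), 'phub': np.float64(-48.08512642534725), 'pface': np.float64(-45.75272842565014), 'hub': array([301.3, 300.8]), 'n': np.int64(2039)}
w9 {'bez': np.float64(-47.782794903683865), 'ctr': array([299.2, 302.3]), 'rms': np.float64(0.2926852921210473), 'nt': 19, 'pline': np.float32(-48.598125), 'phub': np.float64(-48.959965526377026), 'pface': np.float64(-48.04157757337789), 'hub': array([304.9, 305.9]), 'n': np.int64(1830)}
```

Bezel reads −47.8° from 18–19 ticks, and the pointer −47.3 to −48.6° depending on the method. That is aligned within measurement error. Retreating for a final look.

```bash
python3 - <<'E'
from h import *
robot.line_to([.48,-.08,.36],v=.2)
robot.movep([.40,-.25,.38],down(np.radians(20))); robot.sleep(.3)
T=robot.capture('top');p=robot.capture('side');np.savez('tf.npz',**T)
C=cloud(T,np.ones((384,512),bool));I=T['image'][T['depth']>0].astype(int)
m=(C[:,2]>.143)&(C[:,2]<.156)&(C[:,1]>.03)&(C[:,1]<.15)&(C[:,0]>.45)&(C[:,0]<.58)&(I[:,0]-I[:,2]>30);P=C[m];print('rim',len(P),circ(P))
m=(abs(C[:,2]-.042)<.006)&(C[:,0]>.35)&(C[:,0]<.65)&(abs(C[:,1])<.2);print(cv2.minAreaRect((C[m][:,:2]*1000).astype(np.float32)))
cv2.imwrite('pics/f.png',np.hstack([cv2.resize(p['image'][90:290,140:407],(400,300)),cv2.resize(T['image'][80:290,150:430],(400,300))])[:,:,::-1])
print(robot.get_obs()['t'])
E
```

```text
rim 108 (array([0.51542688, 0.09013987]), np.float64(0.027714604255889303))
((507.8184814453125, 5.5034332275390625), (299.93255615234375, 159.8135986328125), 86.58661651611328)
31.3
```

View pics/f.png

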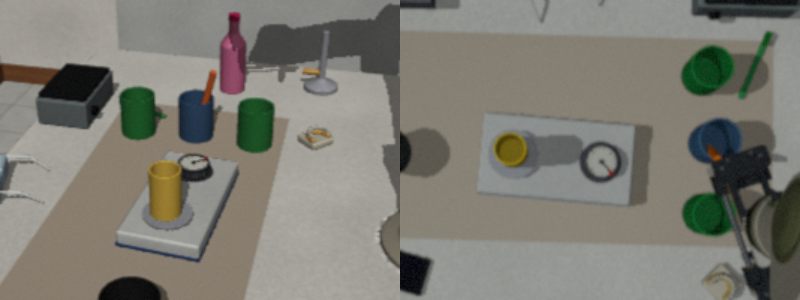

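The final view shows the beaker upright on the platform at (511,150), the spatula in the blue pot at (210,90), and the red mark under the pointer. Nothing else has shifted.

```bash
python3 -c "
from plant import robot
print(robot.hand_in())"
```

```text
the job is handed in; nothing more can be done
None
```

I did the job in the order asked and handed it in at about 31 s of the 67 s allowed; no verdict was reported.

- **Spatula:** I pulled it out along its own lean and stood it blade down in the dark-blue pot. The last pictures show it resting there, with the gripper clear.
- **Beaker:** It is upright and moved less than 1 mm. It sits about 3 mm from the platform's centre, the same as at the start, and I left it there.
- **Dial:** With only the empty beaker on the scale, I turned the bezel 74° clockwise. Afterwards the dial's ticks put the zero mark at −47.8°. The pointer measured between −47.3° and −48.6° in most readings.
- **Readings that disagreed:**
    - In two of the closer views, measuring the pointer from the dial's centre gave about −45.8°. I set those aside because the raised pointer shifts sideways when seen at an angle.
    - A rougher reading of the red wedge itself gave up to 1.3° of error. I trusted the ticks instead, because the pointer hides part of the wedge.
- **Other things:** In the last pictures, nothing else on the bench in view appeared to have moved. The marker and most of the bowl and phone were outside that last cropped view.

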